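# Set the curing unit's lid and load the cast

## Robot

A 6-joint arm with a two-finger parallel gripper is mounted at the origin on the work surface. World frame = base frame: x ahead of the robot, y to its left, z up, the work surface at z = 0. Lengths are in m, angles in rad, forces in N, time in s.
With the tool pointing down it reaches from about 0.35 to 0.975 m from the base axis. Payload 4.9 kg.
Tool frame: the origin (TCP) lies on the mounting face of the last link; the fingertips stand 173 mm ahead of it and the grasp point (between the pads) lies 155 mm ahead of it (tcp_to_grasp is the distance from the TCP to the grasp point, in m); z points along the fingers, y is the line along which they close (so a half turn about z gives the same grasp; the last joint's range is limited). The gripper opens to 85 mm and grips with 20 to 120 N. Pads are 22 mm wide; open, the fingers measure 114 mm over their backs; the gripper's body (76 mm by 85 mm) begins 54 mm behind the grasp point. The pads swing forward as they close: fully open they stand 13 mm farther back than shut.
Start: joints at [1.069, 0.053, 1.613, -0, 1.476, -0.119], TCP at [0.233, 0.58, 0.405] pointing down, gripper open.
Joint ranges: [-3.01, 3.01], [-1.01, 2.22], [0.06, 2.58], [-1.02, 4.17], [0.09, 2.62], [-3.14, 3.14]. Speed limits (rad/s): [2.57, 2.57, 3.14, 3.14, 3.14, 3.14].

## Interface

Orientations are given as a rotation vector (axis times angle).
In Python, from station import get_obs, get_image, calibration, finish_job, tcp_to_grasp gives the robot as it stands. The module is installed in compiled form; this text tells all that it offers.
- The arm moves only by the tool arm_command, never from a script. Its argument "plan" is a list that holds one entry, the list of rows, each a list of 6 numbers: the shift along the tool's x, y, z in cm, then the turn, a rotation vector about the tool's x, y, z in rad. A call has 1 to 12 rows; each row is the pose to reach, as a shift and turn from the pose commanded when the call began, along the tool's axes at that moment; what a row does not reach only later rows make up. A row lasts 1/12 s, in which the tool goes at most 41.7 mm and 7.16 degrees, less where a joint would pass 70% of its speed; a pose out of reach is approached as far as the arm can. A call with a gripper value outside its range is refused whole. "gripper" is the closure, from -1 (fully open) to 1 (shut), set as the call begins (left out, the last holds). The fingers move at their own pace and stop on an object; "force" is the grip in N (left out, the last holds). Time passes only in rows, so rows that repeat a pose let the fingers close. It gives the time, the measured TCP pose, the force, the opening and the grip force at its end, in the units of the state.
- get_obs(): the state, without advancing time (a new reading comes with each control period).
- get_image(name): name is "scene" or "top" or "wrist"; returns (picture, depth): 400x640x3 uint8, blue, green, red; 400x640 float32, m along the optical axis (not along the pixel's ray), 0 where there is no reading.
- calibration(name): a dict with "fx", "fy", "cx", "cy" (pixels), "dist" ([k1, k2, p1, p2, k3] as OpenCV has them; the pictures are not rectified), "pose" (4x4, takes a point from camera to world coordinates). Camera axes: x right, y up, looking along -z (the intrinsics and any distortion apply to the point x, -y, -z); pixel columns grow to the right and rows downward; lengths in m; the calibration is good to about 2 mm. A picture is of the moment at which its call begins: read the wrist's pose just before it. calibration takes no time and is no camera call; for the wrist camera it gives the pose at the moment of the call.
- finish_job(): hands the job in; it is judged then, once.
The state is a dict: "t": time; "q": joint angles; "dq": joint speeds; "effort": joint torques, N m; "tool_pos": TCP position; "tool_rot": TCP orientation; "contact_force": force on the tool from outside, world axes, zero at the start; "wrist_torque": the same for the moment, N m; "opening": finger opening in m; "grip_force": force on a finger pad.
Only numpy, scipy, OpenCV 4.12 (cv2) and the standard library are available. Lean on these libraries where they do the work, as an engineer would, in place of code of your own. Each camera call takes 0.05 s, during which the arm holds its last target. There are 200 camera calls.

## Task

Raise the curing unit's stiff lid until it stands at the same angle as the steel pointer arm on the unit's side. Then reach in under the raised lid and stand the dental cast upright in the middle of the round plate inside, without dropping it. Leave the lid at the set angle, do not move the pointer, and leave the bowl, jar and tray where they are.

Things in the scene. Friction and masses are not known exactly. Their poses are not given: they have to be found in the camera images.
- lid (a joint): Lid of the curing unit: a 207 x 230 x 10 mm grey frame with a see-through pale amber window, hinged along the far (+x) top edge of the fixed white box (210 mm deep, 230 mm wide, 75 mm high, walls 6 mm, open-topped under the lid). Value in rad: 0 = shut and level, grows as the front edge rises, stop at 1.3. The stiff hinge (about 1 N m of friction) keeps the lid wherever it is left; raising it takes about 6 N at the bar. It starts shut or slightly ajar.
- lid_bar (a point): Centre of the lid's steel handle bar: a round bar 12 mm thick, 110 mm long, parallel to the hinge, 44 mm in front of the lid's front edge (43 mm clear in front of the box, joined to the lid by two legs at its ends, 55 mm either side of the centre, so it can be pinched from above between the legs), 81 mm above the table when shut and 254 mm from the hinge axis. Axes turn with the lid: x along the lid from the bar to the hinge, y along the bar.
- lid_hinge (a point): Middle of the lid's hinge axis, 80 mm above the table; y runs along the axis. Axes turn with the lid. A positive turn about y raises the lid.
- pointer (a joint): Steel pointer arm, a flat bar 160 mm long and 9 mm wide on the outside of the box's left (+y) wall, turning about the same axis as the lid. Value in rad: 0 = level, grows as its tip rises; it stands somewhere between 0.75 and 1.05. The lid is set when its value equals the pointer's value. The pointer is held by friction and must not be moved.
- pointer_tip (a point): Tip of the pointer, 160 mm from the hinge axis, 125 mm to the left (+y) of the box's middle. x points along the pointer from tip to hinge.
- plate (a point): Centre of the upper face of the round aluminium plate (100 mm across) fixed inside the box, 12 mm above the table; in the box's frame it lies 95 mm in front of the hinge, midway between the side walls, 109 mm behind the inside of the front wall. x points away from the robot to the hinge, y to the box's left. The chamber is 218 mm wide inside. The raised lid overhangs the plate, so only a tool leaning back towards the robot, by about 30 to 45 degrees from vertical, reaches it.
- cast_centre (a point): Centre, half-way up (25 mm above its underside), of the loose dental cast: pale plaster block 62 mm long (x), 54 mm wide (y), with flat sides up to 38 mm, topped by a horseshoe arch of teeth to 50 mm; about 0.2 kg. z up. It starts on the table to one side of the box, the bowl on the other side; which is where varies.
- bowl: Bystander: black rubber mixing bowl, 110 mm across, 65 mm high; origin at the centre of its underside.
- jar: Bystander: white jar, 80 mm across, 90 mm high; origin at the centre of its underside.
- tray: Bystander: open yellow work tray 120 x 170 x 60 mm; origin at the centre of its underside.
Mind the look-alikes: they are no part of the job. What is meant by the part that bears cast_centre is not black, blue or yellow, and is the larger of those in its own colour.

How it is judged:
By the outcome, as a careful person would: the job done as asked, in the order asked, and still so for the second after the job is handed in, with the robot touching nothing.
It also fails if it takes over 59 s, if anything falls off the work surface, if the arm or the gripper's body presses on something with over 40 N, if the wrist force passes 120 N, or if a joint passes its speed limit or range.

## Working session

There is one attempt and no reset: what is moved stays moved. The work goes in short steps, Python scripts to look and compute and a tool call to move; the robot and the scene stay as the last step left them, time stands still between calls to the robot, and variables do not carry over. Pictures are saved under pics/ and viewed, at most 10 in all, crops included, and the job is handed in when it is done.

Besides the shell and the picture viewer there is one more tool, called after "Call:" by a JSON object that holds its "name" and its "arguments", one argument or row to a line. arm_command: Moves the arm, as the interface text tells. Its arguments: {"type":"object","properties":{"plan":{"type":"array"},"gripper":{"type":"number"},"force":{"type":"number"}},"required":["plan"]}

```bash
mkdir -p pics; cat > h.py <<'E'
import numpy as np, cv2
from scipy.spatial.transform import Rotation as R
from station import get_obs,get_image,calibration,finish_job,tcp_to_grasp
def cal(n):
    c=calibration(n);K=np.array([[c['fx'],0,c['cx']],[0,c['fy'],c['cy']],[0,0,1.]]);return K,np.array(c['dist'],float),np.array(c['pose'])
def ray(n,uv,c=None):
    K,d,P=c or cal(n);p=cv2.undistortPoints(np.array(uv,float).reshape(-1,1,2),K,d).reshape(-1,2)
    v=np.c_[p[:,0],-p[:,1],-np.ones(len(p))]@P[:3,:3].T
    return P[:3,3],v
def onz(n,uv,z,c=None):
    o,v=ray(n,uv,c);return o+v*((z-o[2])/v[:,2])[:,None]
def dep(n,uv,D,c=None):
    o,v=ray(n,uv,c);u=np.array(uv,int).reshape(-1,2);return o+v*D[u[:,1],u[:,0]][:,None]
def proj(n,X,c=None):
    K,d,P=c or cal(n);Y=(np.asarray(X).reshape(-1,3)-P[:3,3])@P[:3,:3];Y=Y*[1,-1,-1]
    return cv2.projectPoints(Y,np.zeros(3),np.zeros(3),K,d)[0].reshape(-1,2)
E
python3 - <<'E'
from h import *
o=get_obs();print(o['t'],o['tool_pos'],o['tool_rot'],tcp_to_grasp if not callable(tcp_to_grasp) else tcp_to_grasp())
for n in('scene','top'):
    im,D=get_image(n);cv2.imwrite(f'pics/{n}0.png',im);np.save(f'{n}0.npy',D);print(n,cal(n))
E
```

```text
0.0 [0.23330088 0.57952985 0.40347019] [-0.59746798 -3.08356124  0.00312685] 0.1547
scene (array([[504.37475471,   0.        , 311.02059154],
       [  0.        , 504.37475471, 192.3844201 ],
       [  0.        ,   0.        ,   1.        ]]), array([-0.07426913,  0.        ,  0.        ,  0.        ,  0.        ]), array([[-0.79424409, -0.48956324,  0.35986687,  0.98250353],
       [ 0.60743545, -0.65351169,  0.45160231,  0.53292719],
       [ 0.01408932,  0.57727836,  0.81642586,  1.01890864],
       [ 0.        ,  0.        ,  0.        ,  1.        ]]))
top (array([[407.1689222 ,   0.        , 320.05630001],
       [  0.        , 407.1689222 , 202.43335095],
       [  0.        ,   0.        ,   1.        ]]), array([-0.01456113,  0.        ,  0.        ,  0.        ,  0.        ]), array([[-0.01771678,  0.99813648, -0.05839247,  0.50191348],
       [-0.99970272, -0.01866248, -0.01569025,  0.00263883],
       [-0.01675076,  0.05809713,  0.99817039,  1.22878993],
       [ 0.        ,  0.        ,  0.        ,  1.        ]]))
```

View pics/scene0.png

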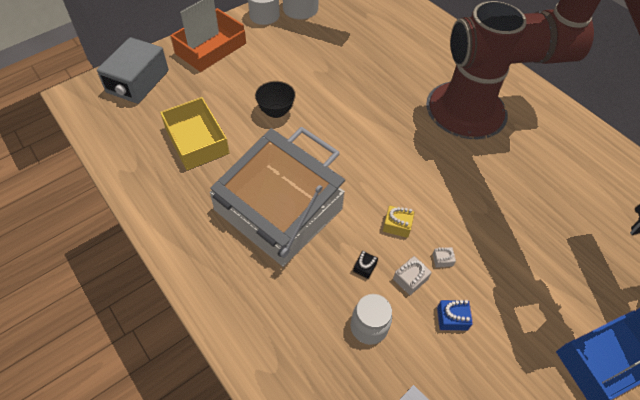

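View pics/top0.png

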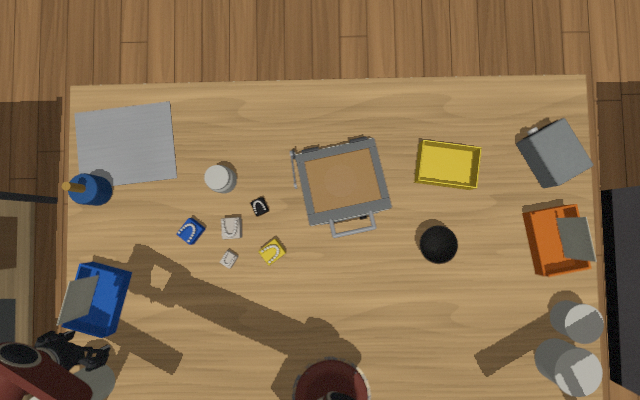

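Candidates in the top image are the large white cast (231,227), a small white one (229,259), black (260,206), blue (191,231) and yellow (272,251). By the description I choose the large white one at (231,227), which is at (412,274) in the scene view. The lid bar is at about (353,228) in the top view and the pointer at about (295,168).

```bash
python3 - <<'E'
import cv2
a=cv2.imread('pics/scene0.png')[115:305,205:455];cv2.imwrite('pics/sc.png',cv2.resize(a,None,fx=3.15,fy=3.15,interpolation=cv2.INTER_CUBIC))
a=cv2.imread('pics/top0.png')[125:275,205:405];cv2.imwrite('pics/tc.png',cv2.resize(a,None,fx=4,fy=4,interpolation=cv2.INTER_CUBIC))
E
```

```text
(no output)
```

View pics/sc.png

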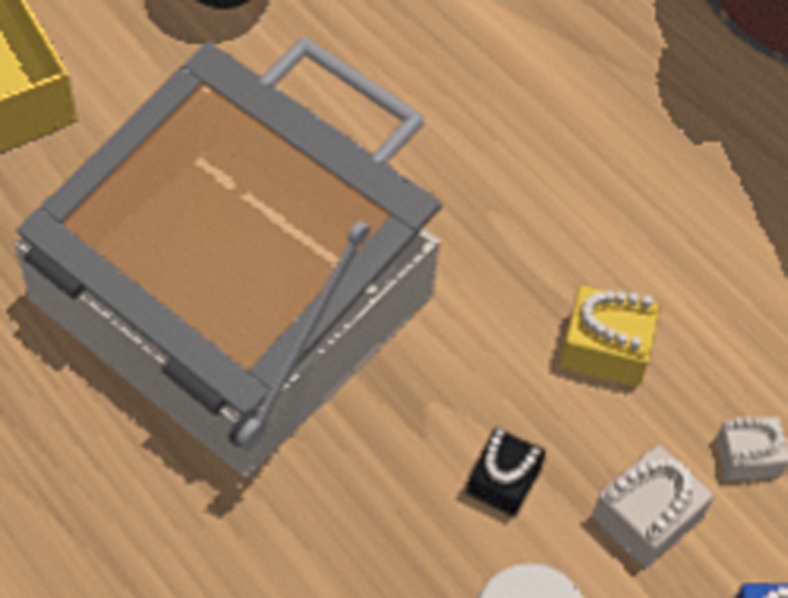

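View pics/tc.png

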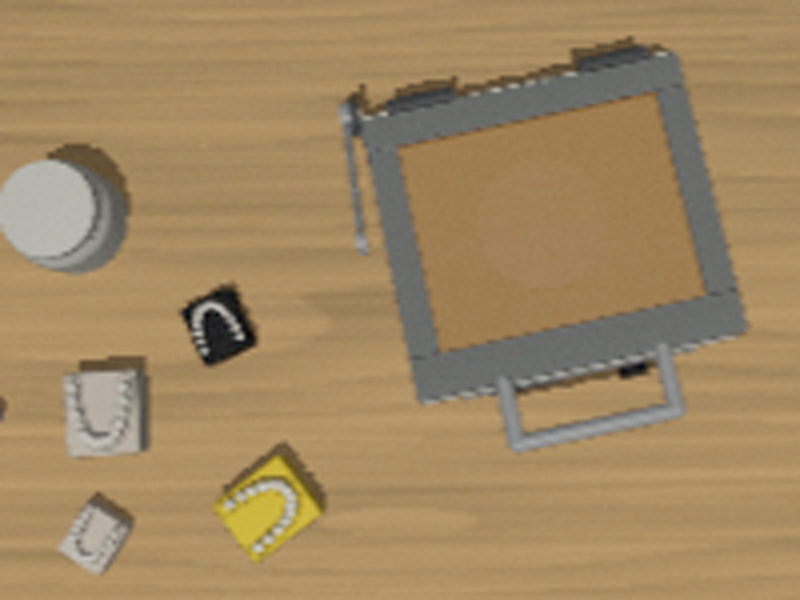

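The crops confirm the choice: a large pale cast at top crop (103,413), clearly bigger than the small pale one at (97,535). In the scene crop the pointer runs from its pivot (248,430) to its tip (360,232). The lid looks almost shut, with the bar ends at top crop (517,443) and (685,408).

```bash
cat > m.py <<'E'
from h import *
np.set_printoptions(precision=4,suppress=True)
T=cv2.imread('pics/top0.png');S=cv2.imread('pics/scene0.png');DT=np.load('top0.npy');DS=np.load('scene0.npy')
tc=lambda u:np.array(u,float)/4+[205,125]-.375
sc=lambda u:np.array(u,float)/3.15+[205,115]-.34
ct=cal('top');cs=cal('scene')
# lid plane from frame strips
def strip(a,b,n=40): return np.linspace(a,b,n)
st=np.vstack([strip((400,120),(650,72)),strip((395,180),(425,340)),strip((450,368),(720,315)),strip((680,110),(712,280))])
P=dep('top',tc(st),DT,ct);
ss=np.vstack([strip((60,240),(240,380)),strip((60,200),(190,75)),strip((215,75),(410,205)),strip((270,375),(400,215))])
Q=dep('scene',sc(ss),DS,cs)
for X in(P,Q):
    A=np.c_[X[:,:2],np.ones(len(X))];w=np.ones(len(X),bool)
    for _ in range(5):
        k=np.linalg.lstsq(A[w],X[w,2],rcond=None)[0];r=A@k-X[:,2];w=abs(r)<.006
    print('plane',k,w.sum(),'slope',np.arctan(np.hypot(k[0],k[1])),'dir',np.degrees(np.arctan2(-k[1],-k[0])))
# lid corners on plane z
print('lid corners',onz('top',tc([(361,120),(676,52),(747,328),(422,402)]),.087,ct))
print('bar ends',onz('top',tc([(517,443),(684,408)]),.085,ct), dep('top',tc([(560,434),(640,418)]),DT,ct))
def tri(a,b):
    o1,v1=ray('top',tc([a]),ct);o2,v2=ray('scene',sc([b]),cs);v1=v1[0];v2=v2[0]
    s=np.linalg.lstsq(np.c_[v1,-v2],o2-o1,rcond=None)[0];p,q=o1+v1*s[0],o2+v2*s[1];return (p+q)/2,np.linalg.norm(p-q)
print('pivot',tri((349,113),(248,430)),'tip',tri((363,247),(360,232)))
print('bar corner L',tri((517,443),(418,121)),'R',tri((684,408),(304,45)))
# cast
hsv=cv2.cvtColor(T,cv2.COLOR_BGR2HSV);m=((hsv[...,1]<45)&(hsv[...,2]>140)).astype(np.uint8)
m[:,:210]=0;m[:,250:]=0;m[:200]=0;m[275:]=0
for c in cv2.findContours(m,0,2)[0]:
    if cv2.contourArea(c)>40:
        r=cv2.minAreaRect(c);b=cv2.boxPoints(r);X=onz('top',b,.038,ct);print('cast',r,X[:,:2],X.mean(0),[np.linalg.norm(X[i]-X[i-1]) for i in range(2)])
for nm,lo,hi in(('blk',(255,200),(0,0)),):pass
print('others yellow',onz('top',tc([(270,508),(220,325)]),.03,ct),'jar',onz('top',tc([(48,210)]),.09,ct),'bowl',onz('top',[(438,244)],.05,ct))
E
python3 m.py
```

```text
plane [-0.1823 -0.0377  0.2191] 158 slope 0.18404895305343866 dir 11.669324214824675
plane [0.1663 0.3453 0.0232] 19 slope 0.36598967629936086 dir -115.7184082417513
lid corners [[ 0.7057  0.0895  0.087 ]
 [ 0.7496 -0.1343  0.087 ]
 [ 0.5532 -0.1789  0.087 ]
 [ 0.5056  0.0495  0.087 ]]
bar ends [[ 0.4757 -0.0164  0.085 ]
 [ 0.4981 -0.1337  0.085 ]] [[ 0.4824 -0.0445  0.1349]
 [ 0.4921 -0.0985  0.1318]]
pivot (array([0.7099, 0.0995, 0.0837]), np.float64(0.003955470222274783)) tip (array([0.6035, 0.0812, 0.2004]), np.float64(0.0014970933284960484))
bar corner L (array([ 0.4749, -0.0142,  0.126 ]), np.float64(0.004670287249498279)) R (array([ 0.4957, -0.127 ,  0.1225]), np.float64(0.006669786824178492))
cast ((227.96153259277344, 259.30767822265625), (11.926054000854492, 13.867505073547363), 33.690067291259766) [[0.4035 0.3191]
 [0.4367 0.2964]
 [0.417  0.2673]
 [0.3839 0.2901]] [0.4103 0.2932 0.038 ] [np.float64(0.03503802640045925), np.float64(0.04024480164751408)]
cast ((230.0, 228.0), (20.0, 18.0), 90.0) [[0.5312 0.3132]
 [0.5303 0.2601]
 [0.4718 0.2604]
 [0.4726 0.3134]] [0.5015 0.2868 0.038 ] [np.float64(0.058575503754267344), np.float64(0.05313613763386067)]
others yellow [[0.43   0.1648 0.03  ]
 [0.5652 0.2003 0.03  ]] jar [[0.6457 0.3117 0.09  ]] bowl [[ 0.4449 -0.3156  0.05  ]]
```

```bash
cat >> h.py <<'E'
np.set_printoptions(precision=4,suppress=True)
YAW=.195; H=np.array([.7312,-.0225,.080]); BX=np.array([np.cos(YAW),np.sin(YAW),0]); BY=np.array([-np.sin(YAW),np.cos(YAW),0])
def Rt(ydir,lean=0,leanaxis=None):
    y=np.array(ydir,float);z=np.array([0,0,-1.]);M=np.c_[np.cross(y,z),y,z]
    return R.from_rotvec(lean*np.array(leanaxis)).as_matrix()@M if lean else M
def go(grasp,M,show=True):
    o=get_obs();R0=R.from_rotvec(o['tool_rot']).as_matrix()
    t=np.array(grasp)-M[:,2]*.1547
    s=R0.T@(t-o['tool_pos'])*100;r=R.from_matrix(R0.T@M).as_rotvec()
    if show:print('row',np.round(s,2),np.round(r,3),'|turn deg',np.degrees(np.linalg.norm(r)))
    return s,r
def gp():
    o=get_obs();M=R.from_rotvec(o['tool_rot']).as_matrix();return o['tool_pos']+M[:,2]*.1547
def barat(th): return H-BX*.254*np.cos(th)+np.array([0,0,.254*np.sin(th)])+np.array([0,0,.001])
E
python3 - <<'E'
from h import *
print(barat(.184)); go([.4866,-.071,.20],Rt(BX))
E
```

```text
[ 0.4862 -0.0709  0.1275]
row [-47.79 -50.88   4.97] [-0.002  0.001  0.993] |turn deg 56.89435155602125
```

Call:
{"name": "arm_command", "arguments": {
  "plan": [
    [[-47.8, -50.9, 0, 0, 0, 0.993], [-47.8, -50.9, 0, 0, 0, 0.993], [-47.8, -50.9, 0, 0, 0, 0.993], [-47.8, -50.9, 0, 0, 0, 0.993], [-47.8, -50.9, 0, 0, 0, 0.993], [-47.8, -50.9, 0, 0, 0, 0.993], [-47.8, -50.9, 0, 0, 0, 0.993], [-47.8, -50.9, 0, 0, 0, 0.993], [-47.8, -50.9, 0, 0, 0, 0.993], [-47.8, -50.9, 0, 0, 0, 0.993], [-47.8, -50.9, 0, 0, 0, 0.993], [-47.8, -50.9, 0, 0, 0, 0.993]]
  ],
  "gripper": 0.1,
  "force": 40
}}

```text
t: 1.1
tool_pos: [0.4147, 0.1118, 0.4045]
tool_rot: [1.994, 2.427, 0.0]
contact_force: [1.0, 0.7, -0.8]
opening: 0.0381
grip_force: 0.0
```

```bash
python3 -c "
from h import *
go([.4866,-.071,.20],Rt(BX));print(gp(),get_obs()['q'],get_obs()['opening'])"
```

```text
row [-19.33   3.51   4.98] [ 0. -0.  0.] |turn deg 0.01692559286604513
[0.4148 0.1118 0.2498] [ 0.0897 -0.4463  2.044   0.      1.5436 -0.1054] 0.03812014141458014
```

Call:
{"name": "arm_command", "arguments": {
  "plan": [
    [[-19.3, 3.5, 5, 0, 0, 0], [-19.3, 3.5, 5, 0, 0, 0], [-19.3, 3.5, 5, 0, 0, 0], [-19.3, 3.5, 5, 0, 0, 0], [-19.3, 3.5, 5, 0, 0, 0], [-19.3, 3.5, 5, 0, 0, 0], [-19.3, 3.5, 5, 0, 0, 0], [-19.3, 3.5, 5, 0, 0, 0]]
  ]
}}

```text
t: 1.77
tool_pos: [0.4864, -0.0686, 0.3543]
tool_rot: [-1.994, -2.426, 0.0]
contact_force: [0.0, 0.3, -0.1]
opening: 0.0383
grip_force: 0.0
```

```bash
python3 -c "
from h import *
im,D=get_image('wrist');c=cal('wrist');cv2.imwrite('pics/w1.png',im);np.save('w1.npy',D)
print(gp(),proj('wrist',[barat(.184),gp(),[0.4749,-0.0142,.127],[.4957,-.127,.127]],c))
go(barat(.184),Rt(BX))"
```

```text
[ 0.4863 -0.068   0.2   ] [[322.1862 217.7422]
 [323.604  263.5496]
 [322.1104 133.1778]
 [319.993  289.4705]]
row [-0.28 -0.07  7.26] [-0.    -0.     0.001] |turn deg 0.04866905823713283
```

View pics/w1.png

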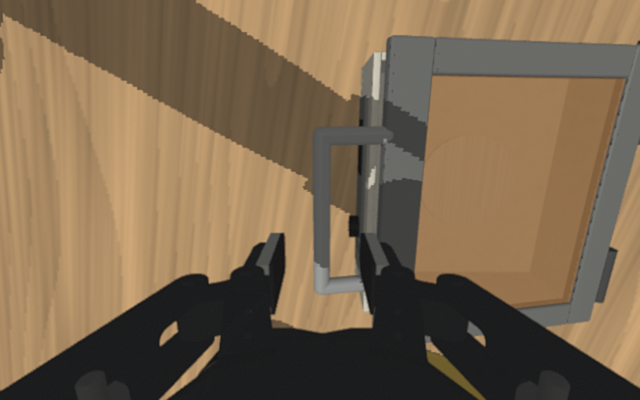

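The bar runs vertically at column 322 from row 133 to row 287, midway between the fingers. This matches the prediction, so I descend and close.

Call:
{"name": "arm_command", "arguments": {
  "plan": [
    [[-0.3, 0, 3.5, 0, 0, 0], [-0.3, 0, 6, 0, 0, 0], [-0.3, 0, 7.3, 0, 0, 0], [-0.3, 0, 7.3, 0, 0, 0], [-0.3, 0, 7.3, 0, 0, 0]]
  ]
}}

```text
t: 2.23
tool_pos: [0.4868, -0.0705, 0.2817]
tool_rot: [-1.992, -2.429, 0.0]
contact_force: [0.6, -0.1, -0.3]
opening: 0.0383
grip_force: 0.0
```

Call:
{"name": "arm_command", "arguments": {
  "plan": [
    [[0, 0, 0, 0, 0, 0], [0, 0, 0, 0, 0, 0], [0, 0, 0, 0, 0, 0], [0, 0, 0, 0, 0, 0], [0, 0, 0, 0, 0, 0], [0, 0, 0, 0, 0, 0]]
  ],
  "gripper": 1,
  "force": 40
}}

```text
t: 2.73
tool_pos: [0.4866, -0.0718, 0.2829]
tool_rot: [-1.993, -2.426, 0.004]
contact_force: [-7.6, -1.4, 4.1]
opening: 0.0104
grip_force: 38.9
```

```bash
python3 -c "
from h import *
print(gp(),get_obs()['contact_force'])
for t in np.linspace(.184,.80,13)[1:]: print(np.round(((lambda d:[0,d@BX*100,-d[2]*100])(barat(t)-barat(.184))),1))"
```

```text
[ 0.4861 -0.072   0.1282] [-7.5862 -1.4068  4.0912]
[ 0.   0.3 -1.3]
[ 0.   0.6 -2.5]
[ 0.   1.  -3.8]
[ 0.   1.5 -5. ]
[ 0.   2.  -6.2]
[ 0.   2.6 -7.4]
[ 0.   3.2 -8.5]
[ 0.   3.9 -9.6]
[  0.    4.7 -10.6]
[  0.    5.5 -11.7]
[  0.    6.4 -12.6]
[  0.    7.3 -13.6]
```

Call:
{"name": "arm_command", "arguments": {
  "plan": [
    [[0, 0.3, -1.3, 0, 0, 0], [0, 0.6, -2.5, 0, 0, 0], [0, 1.0, -3.8, 0, 0, 0], [0, 1.5, -5.0, 0, 0, 0], [0, 2.0, -6.2, 0, 0, 0], [0, 2.6, -7.4, 0, 0, 0], [0, 3.2, -8.5, 0, 0, 0], [0, 3.9, -9.6, 0, 0, 0], [0, 4.7, -10.6, 0, 0, 0], [0, 5.5, -11.7, 0, 0, 0], [0, 6.4, -12.6, 0, 0, 0], [0, 7.3, -13.6, 0, 0, 0]]
  ]
}}

```text
t: 3.73
tool_pos: [0.5574, -0.0578, 0.4206]
tool_rot: [-1.992, -2.422, 0.011]
contact_force: [-12.8, -2.1, 4.0]
opening: 0.0104
grip_force: 38.9
```

Call:
{"name": "arm_command", "arguments": {
  "plan": [
    [[0, 0, 0, 0, 0, 0], [0, 0, 0, 0, 0, 0], [0, 0, 0, 0, 0, 0]]
  ]
}}

```text
t: 3.98
tool_pos: [0.5585, -0.0575, 0.4234]
tool_rot: [1.994, 2.426, -0.001]
contact_force: [-10.2, -1.0, 10.6]
opening: 0.0102
grip_force: 40.3
```

```bash
python3 - <<'E'
from h import *
g=gp();d=g-H;print(g,d@BX,d[2],np.hypot(d@BX,d[2]),'ang',np.arctan2(d[2],-d@BX),get_obs()['contact_force'])
im,D=get_image('scene');np.save('s2.npy',D);cv2.imwrite('pics/s2.png',im)
a=im[60:260,170:420];cv2.imwrite('pics/s2c.png',cv2.resize(a,None,fx=3,fy=3,interpolation=cv2.INTER_CUBIC))
E
```

```text
[ 0.5586 -0.0577  0.2687] -0.17617217815727093 0.18867214334922006 0.2581352630553715 ang 0.8196458602471643 [-10.1751  -1.0015  10.5706]
```

View pics/s2c.png

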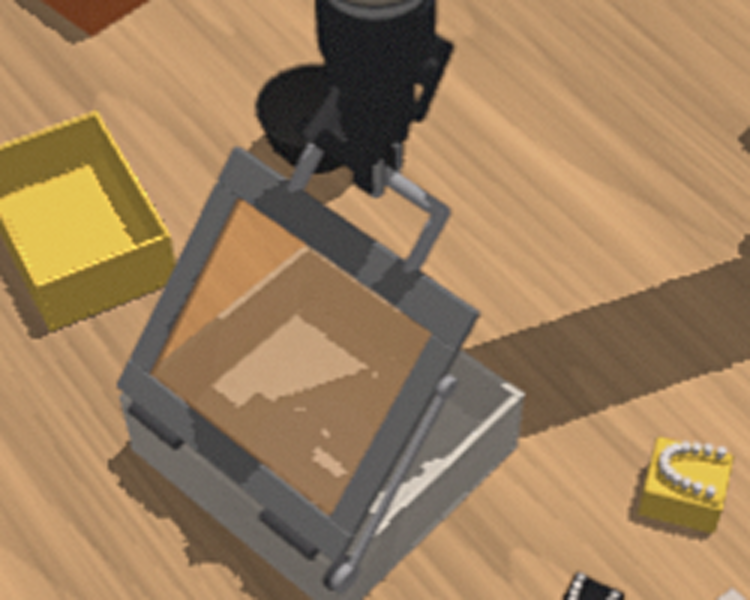

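```bash
python3 - <<'E'
from h import *
S=cv2.imread('pics/s2.png');D=np.load('s2.npy');cs=cal('scene')
s2=lambda u:np.array(u,float)/3+[170,60]-.33
strip=lambda a,b,n=60:np.linspace(a,b,n)
ss=np.vstack([strip((135,375),(330,525)),strip((145,360),(235,185)),strip((240,175),(290,200)),strip((400,285),(460,320)),strip((345,520),(450,335))])
Q=dep('scene',s2(ss),D,cs);w=np.ones(len(Q),bool)
for _ in range(6):
    c=Q[w].mean(0);n=np.linalg.svd(Q[w]-c)[2][2];r=(Q-c)@n;w=abs(r)<max(.004,np.median(abs(r))*2)
n*=np.sign(n[2]);print('lid n',n,w.sum(),'ang',np.arctan2(-n@BX,n[2]),'yaw resid',n@BY,'lid at hinge offs',(c-H)@n)
def onplane(uv,y):
    o,v=ray('scene',s2(uv),cs);p=o+v*((y-(o-H)@BY)/(v@BY))[:,None]-H
    return np.c_[p@BX,p[:,2]]
a=onplane([(340,575),(447,384)],.125);print('ptr',a,np.arctan2(a[1,1]-a[0,1],a[0,0]-a[1,0]))
pp=dep('scene',s2(strip((350,557),(440,397),50)),D,cs)-H;q=np.c_[pp@BX,pp@BY,pp[:,2]]
g=abs(q[:,1]-.125)<.012;print(g.sum(),q[g].mean(0)); k=np.polyfit(q[g,0],q[g,2],1);print('depth ptr ang',-np.arctan(k[0]))
a=onplane([(352,556),(478,318)],.115);print('lid edge',a,np.arctan2(a[1,1]-a[0,1],a[0,0]-a[1,0]))
x=S[160:260,272:352];cv2.imwrite('pics/z.png',cv2.resize(x,None,fx=6,fy=6,interpolation=cv2.INTER_CUBIC))
E
```

```text
lid n [0.7062 0.1397 0.6941] 298 ang -0.8036628072212892 yaw resid 0.00024916055314243773 lid at hinge offs 0.004259053077755163
ptr [[ 0.0024  0.0034]
 [-0.1073  0.1189]] 0.8113194736120789
15 [-0.0654  0.125   0.0745]
depth ptr ang 0.9851599602449729
lid edge [[-0.0202 -0.0112]
 [-0.1497  0.1417]] 0.8680792384280824
```

View pics/z.png

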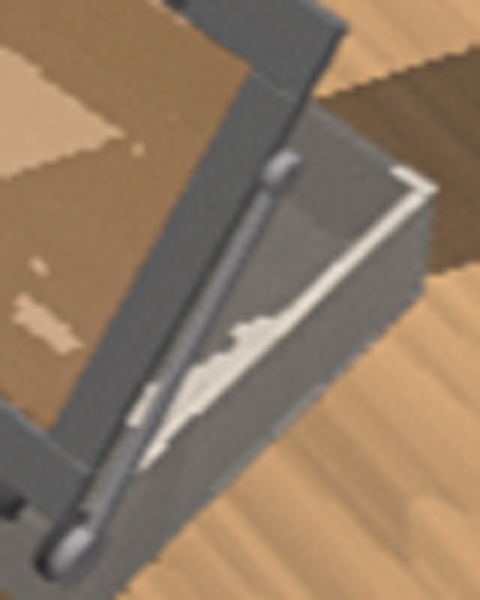

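```bash
python3 - <<'E'
from h import *
for f in('pics/s2.png','pics/scene0.png'):
    S=cv2.imread(f).astype(int)
    for v in range(188,248,5):
        u0=int(round(272+(280-(v-160)*6*.0+0)/6)) if 0 else int(round(317-(v-190)*.515))
        print(v,u0-6,' '.join(f'{S[v,u].sum()//3}{"b" if S[v,u,0]>=S[v,u,2] else "w"}' for u in range(u0-6,u0+8)))
E
```

```text
188 312 92w 91w 88w 94b 121w 149b 153w 127w 90b 88b 95w 100w 104w 102w
193 309 93w 94w 88w 76w 73w 103w 123w 119b 100b 99w 107w 105w 103w 101w
198 307 93w 95w 80w 72w 98w 122w 127w 111w 90w 102w 109w 111w 110w 109w
203 304 94w 92w 83w 71w 87w 118w 129w 114b 94b 101w 107w 109w 110w 109w
208 302 91w 86w 71b 83w 112w 124w 118w 102b 95w 106w 109w 110w 110w 111w
213 299 94w 89w 77w 85w 107w 121w 130w 110b 93w 103w 108w 108w 120w 128w
218 297 89w 74w 72w 98w 122w 129b 112w 93w 99w 107w 118w 128w 130w 162w
223 294 89w 78w 85w 113w 131w 133w 118b 100w 143w 192w 202w 194w 196w 202w
228 291 89w 76b 91w 160w 191w 154w 122b 108b 111w 167w 192w 200w 208w 204w
233 289 84b 71b 87w 107w 119w 125w 113b 99w 149w 199w 178w 115w 97w 101w
238 286 102w 88w 94w 108w 116w 123w 123b 110b 115w 127w 113w 100w 102w 103w
243 284 76b 77w 102w 116w 124w 127b 107b 91w 101w 109w 111w 105w 102w 102w
188 312 128w 126w 123w 120w 130w 140b 146b 122b 85b 86w 107w 122w 115w 111w
193 309 123w 125w 125w 125w 125w 124w 122w 114b 97w 101w 111w 111w 115w 110w
198 307 125w 125w 128w 149w 150w 122w 121b 104w 87w 103b 113w 113w 115w 111w
203 304 125w 129w 128w 125w 120w 121w 119b 106b 92b 101w 113w 115w 115w 113w
208 302 125w 128w 127w 115w 114w 118b 116b 97b 97w 110w 115w 116w 115w 116w
213 299 129w 127w 118w 111w 111b 119b 122w 105w 89w 105w 115w 116w 117w 113w
218 297 111w 113w 111b 112w 119w 122w 109w 92w 100w 117w 117w 107w 84b 74w
223 294 111b 114w 112w 112w 112w 119b 113w 98w 99w 107w 88w 66w 81w 102w
228 291 111w 112w 115w 113w 111w 117w 123b 109b 85b 74b 75w 99w 112w 110w
233 289 113w 113w 113w 113w 116w 119w 112b 90b 95w 122w 127w 106w 97w 99w
238 286 112w 114w 114w 106w 100w 110b 120b 103w 111w 126w 108w 99w 97w 100w
243 284 112w 106w 87w 78w 105w 123b 106w 87w 98w 105w 106w 104w 100w 98w
```

```bash
python3 - <<'E'
from h import *
cs=cal('scene')
v=np.arange(193,244,5.)
dk=[317.4,315,312.0,309.7,307,304.2,301.1,298.3,295.9,293.3,291.0]
br=[315.4,312.8,309.9,307.1,304.7,301.8,298.9,np.nan,294.0,291.6,288.6]
for y in(.12,.125,.13):
  for l in(dk,br):
    l=np.array(l);g=~np.isnan(l);k=np.polyfit(v[g],l[g],1)
    o,d=ray('scene',np.c_[np.polyval(k,[193,243]),[193,243]],cs);p=o+d*((y-(o-H)@BY)/(d@BY))[:,None]-H;a=np.c_[p@BX,p[:,2]]
    th=np.arctan2(a[1,1]-a[0,1],a[1,0]-a[0,0]);th=np.arctan2(a[0,1]-a[1,1],a[1,0]-a[0,0])
    nrm=a[0,0]*np.sin(th)+a[0,1]*np.cos(th);print(y,'ang',th,'offset from axis',nrm,k, np.std(np.polyval(k,v[g])-l[g]))
# lid edge pixel (right outer edge of lid, dark->light) top plane
E
```

```text
0.12 ang 0.8567819708706917 offset from axis -0.023165324211974515 [ -0.5378 421.3262] 0.2302711301670986
0.12 ang 0.8620950456264533 offset from axis -0.013406978082291313 [ -0.5332 418.1887] 0.19042914056351617
0.125 ang 0.8567819708706904 offset from axis -0.01112822463507028 [ -0.5378 421.3262] 0.2302711301670986
0.125 ang 0.8620950456264533 offset from axis -0.0015334657910920507 [ -0.5332 418.1887] 0.19042914056351617
0.13 ang 0.8567819708706904 offset from axis 0.0009088749418338371 [ -0.5378 421.3262] 0.2302711301670986
0.13 ang 0.8620950456264541 offset from axis 0.010340046500107003 [ -0.5332 418.1887] 0.19042914056351617
```

```bash
python3 - <<'E'
from h import *
cs=cal('scene');ct=cal('top')
def ang(uv0,uv1,y,n='scene',c=cs):
    o,d=ray(n,[uv0,uv1],c);p=o+d*((y-(o-H)@BY)/(d@BY))[:,None]-H;a=np.c_[p@BX,p[:,2]];return np.arctan2(a[1,1]-a[0,1],a[0,0]-a[1,0]),a
S=cv2.imread('pics/s2.png').astype(float).mean(2)
# subpixel lid left top-edge: steepest 93->75 drop, rows 170..240
pts=[]
for v in range(170,236):
    # predicted edge
    u=311.7-(v-193)*.5675
    us=np.arange(int(u)-4,int(u)+5);g=[S[v,k-1:k+1].mean()-S[v,k+1:k+3].mean() for k in us];i=int(np.argmax(g))
    if 0<i<8 and g[i]>8:
        den=g[i-1]-2*g[i]+g[i+1];pts.append((us[i]+.5+ .5*(g[i-1]-g[i+1])/den,v))
pts=np.array(pts);k=np.polyfit(pts[:,1],pts[:,0],1)
for _ in range(4):
    r=np.polyval(k,pts[:,1])-pts[:,0];pts=pts[abs(r)<1];k=np.polyfit(pts[:,1],pts[:,0],1)
print(k,len(pts));print('lid edge',ang((np.polyval(k,235),235),(np.polyval(k,170),170),.115))
# bar of pointer from dark edge in both images automatically
for f in('pics/s2.png','pics/scene0.png'):
    S=cv2.imread(f).astype(float).mean(2);pts=[]
    for v in range(192,248):
        u=421.3-.5378*v;us=np.arange(int(round(u))-3,int(round(u))+4);g=S[v,us];i=int(np.argmin(g))
        if 0<i<6:
            den=g[i-1]-2*g[i]+g[i+1];pts.append((us[i]+.5*(g[i-1]-g[i+1])/den,v))
    pts=np.array(pts);k=np.polyfit(pts[:,1],pts[:,0],1)
    for _ in range(4):
        r=np.polyval(k,pts[:,1])-pts[:,0];pts=pts[abs(r)<1];k=np.polyfit(pts[:,1],pts[:,0],1)
    print(f,k,len(pts),'ptr',ang((np.polyval(k,247),247),(np.polyval(k,192),192),.125)[0])
E
```

```text
[ -0.5615 419.5747] 49
lid edge (np.float64(0.8029736115594546), array([[-0.0235,  0.0269],
       [-0.1345,  0.1419]]))
pics/s2.png [ -0.5409 422.0776] 55 ptr 0.851195598820427
pics/scene0.png [ -0.5258 418.99  ] 46 ptr 0.8795970531160632
```

Depth plane and edge fit agree that the lid stands at about 0.804. The pointer is at about 0.855, from the triangulated tip and the bar edge. I raise the lid by 0.051.

Call:
{"name": "arm_command", "arguments": {
  "plan": [
    [[0, 0.3, -0.3, 0, 0, 0], [0, 0.6, -0.55, 0, 0, 0], [0, 0.95, -0.85, 0, 0, 0], [0, 0.95, -0.85, 0, 0, 0], [0, 0.95, -0.85, 0, 0, 0], [0, 0.95, -0.85, 0, 0, 0]]
  ]
}}

```text
t: 4.53
tool_pos: [0.567, -0.0558, 0.4308]
tool_rot: [-1.994, -2.426, 0.006]
contact_force: [-14.2, -2.5, 9.3]
opening: 0.0106
grip_force: 40.1
```

Call:
{"name": "arm_command", "arguments": {
  "plan": [
    [[0, 0, 0, 0, 0, 0], [0, 0, 0, 0, 0, 0], [0, 0, 0, 0, 0, 0], [0, 0, 0, 0, 0, 0]]
  ],
  "gripper": 0.1
}}

```text
t: 4.87
tool_pos: [0.5683, -0.0555, 0.4273]
tool_rot: [1.993, 2.426, 0.002]
contact_force: [-0.2, 0.4, -0.3]
opening: 0.0386
grip_force: 0.0
```

```bash
cat > lid.py <<'E'
from h import *
def lid(save=None):
    S,D=get_image('scene');cs=cal('scene')
    if save:cv2.imwrite(save,S)
    v,u=np.mgrid[60:260,170:350];uv=np.c_[u.ravel(),v.ravel()]
    X=dep('scene',uv,D,cs)-H;c=S[uv[:,1],uv[:,0]].astype(int)
    l=np.c_[X@BX,X@BY,X[:,2]];r=np.hypot(l[:,0],l[:,2]);th=np.arctan2(l[:,2],-l[:,0])
    g=(r>.03)&(r<.205)&(abs(l[:,1])<.11)&(abs(th-.85)<.12)&(np.ptp(c,axis=1)<12)&(c.mean(1)<115)
    q=l[g]
    for _ in range(5):
        m=q.mean(0);n=np.linalg.svd(q-m,full_matrices=False)[2][2];n*=np.sign(n[2]);w=abs((q-m)@n)<.006;q=q[w]
    print('lid',np.arctan2(n[0],n[2]),'yawres',n[1],len(q),'offs',m@n)
E
python3 -c "
from lid import *
lid('pics/s3.png');o=get_obs();print(o['contact_force'],o['opening'],gp());lid()"
```

```text
lid 0.8451564365844022 yawres -0.0008226899863818188 1737 offs 0.004537753157578363
[ 0.5551  1.1356 -0.2405] 0.03861864262930475 [ 0.5684 -0.0555  0.2721]
lid 0.8452703731977447 yawres 0.0002628860819681347 1745 offs 0.004481397457041093
```

```bash
python3 - <<'E'
from h import *
def run(n,D,name):
    c=cal(n);v,u=np.mgrid[60:260,170:350];uv=np.c_[u.ravel(),v.ravel()]
    X=dep(n,uv,D,c)-H;l=np.c_[X@BX,X@BY,X[:,2]];r=np.hypot(l[:,0],l[:,2]);th=np.arctan2(l[:,2],-l[:,0])
    g=(l[:,1]>.119)&(l[:,1]<.14)&(r>.03)&(r<.168)&(abs(th-.85)<.25)
    q=l[g];print(name,len(q),q.mean(0))
    if len(q)<20:return
    for _ in range(4):
        m=q[:,[0,2]].mean(0);d=np.linalg.svd(q[:,[0,2]]-m)[2][0];a=np.arctan2(d[1],-d[0]);a=a if a>0 else a+np.pi
        e=(q[:,[0,2]]-m)@[-d[1],d[0]];q=q[abs(e)<.007]
    print('  ang',a,len(q),'through H',np.arctan2(q[:,2].mean(),-q[:,0].mean()),'far part',[round(float(x),4) for x in np.arctan2(q[:,2],-q[:,0])[np.hypot(q[:,0],q[:,2])>.1][:0]], np.mean(np.arctan2(q[:,2],-q[:,0])[np.hypot(q[:,0],q[:,2])>.1]),np.hypot(q[:,0],q[:,2]).max())
run('scene',np.load('scene0.npy'),'s0');run('scene',np.load('s2.npy'),'s2');run('scene',get_image('scene')[1],'s3')
run('top',np.load('top0.npy'),'t0')
run('top',get_image('top')[1],'t1')
E
```

```text
s0 240 [-0.0652  0.1298  0.0802]
  ang 0.874542766745658 229 through H 0.8913642011992357 far part [] 0.8869193512191044 0.1677377123995462
s2 265 [-0.0656  0.1286  0.0796]
  ang 0.8757129066078866 245 through H 0.8874332163421681 far part [] 0.8838618597137996 0.16774318739403304
s3 266 [-0.0644  0.1285  0.0788]
  ang 0.8691638019255254 257 through H 0.8876909306353916 far part [] 0.8823182283743279 0.1677940902472775
t0 66 [-0.0672  0.1246  0.0874]
  ang 0.8821955816274207 61 through H 0.9225606441475168 far part [] 0.9133539238084253 0.1672294880184663
t1 64 [-0.066   0.1245  0.0867]
  ang 0.8877604773702443 61 through H 0.9249079322965337 far part [] 0.9155376628630614 0.1670369822453069
```

Call:
{"name": "arm_command", "arguments": {
  "plan": [
    [[0, 0, -3, 0, 0, 0], [0, 0, -6, 0, 0, 0], [0, 0, -9, 0, 0, 0], [0, 0, -9, 0, 0, 0]]
  ]
}}

```text
t: 5.4
tool_pos: [0.5683, -0.0557, 0.5242]
tool_rot: [1.988, 2.419, 0.008]
contact_force: [0.7, -0.4, 1.6]
opening: 0.0384
grip_force: 0.0
```

```bash
python3 -c "
from lid import *
lid();go([.63,.31,.29],Rt(BX,-.88,BX));print(gp(),cal('wrist')[0][0,0])"
```

```text
lid 0.8446269785586008 yawres -0.00010529137693741385 1730 offs 0.004543929029474444
row [46.65 13.05 13.21] [ 0.007 -0.877 -0.003] |turn deg 50.23348473378154
[ 0.5695 -0.056   0.3665] 296.6369665860953
```

Call:
{"name": "arm_command", "arguments": {
  "plan": [
    [[46.7, 13, 13.2, 0, -0.88, 0], [46.7, 13, 13.2, 0, -0.88, 0], [46.7, 13, 13.2, 0, -0.88, 0], [46.7, 13, 13.2, 0, -0.88, 0], [46.7, 13, 13.2, 0, -0.88, 0], [46.7, 13, 13.2, 0, -0.88, 0], [46.7, 13, 13.2, 0, -0.88, 0], [46.7, 13, 13.2, 0, -0.88, 0], [46.7, 13, 13.2, 0, -0.88, 0], [46.7, 13, 13.2, 0, -0.88, 0], [46.7, 13, 13.2, 0, -0.88, 0], [46.7, 13, 13.2, 0, -0.88, 0]]
  ]
}}

```text
t: 6.45
tool_pos: [0.6045, 0.4273, 0.3823]
tool_rot: [1.501, 1.831, -0.71]
contact_force: [0.8, -0.7, 0.5]
opening: 0.0384
grip_force: 0.0
```

Call:
{"name": "arm_command", "arguments": {
  "plan": [
    [[0, 0, 0, 0, 0, 0], [0, 0, 0, 0, 0, 0], [0, 0, 0, 0, 0, 0]]
  ]
}}

```text
t: 6.7
tool_pos: [0.6048, 0.4253, 0.3834]
tool_rot: [1.502, 1.83, -0.71]
contact_force: [-0.7, -1.3, 0.4]
opening: 0.0381
grip_force: 0.0
```

```bash
python3 - <<'E'
from lid import *
print(gp(),get_obs()['q'])
c=cal('wrist');im,D=get_image('wrist');cv2.imwrite('pics/w2.png',im);np.save('w2.npy',D);np.save('w2p.npy',c[2])
print(proj('wrist',[H+.125*BY,H+.125*BY-.16*np.cos(.855)*BX+[0,0,.16*np.sin(.855)]],c),c[2])
cv2.imwrite('pics/w2b.png',cv2.resize(im[60:330,130:510],None,fx=2.1,fy=2.1,interpolation=cv2.INTER_CUBIC))
E
```

```text
[0.6278 0.3082 0.2849] [ 0.6136  0.4365  1.2636 -0.8094  1.8027  0.3727]
[[349.1199 151.4574]
 [268.4245 233.1561]] [[ 0.9809 -0.0823 -0.1763  0.6007]
 [ 0.1945  0.4042  0.8938  0.442 ]
 [-0.0024 -0.911   0.4125  0.3129]
 [ 0.      0.      0.      1.    ]]
```

View pics/w2b.png

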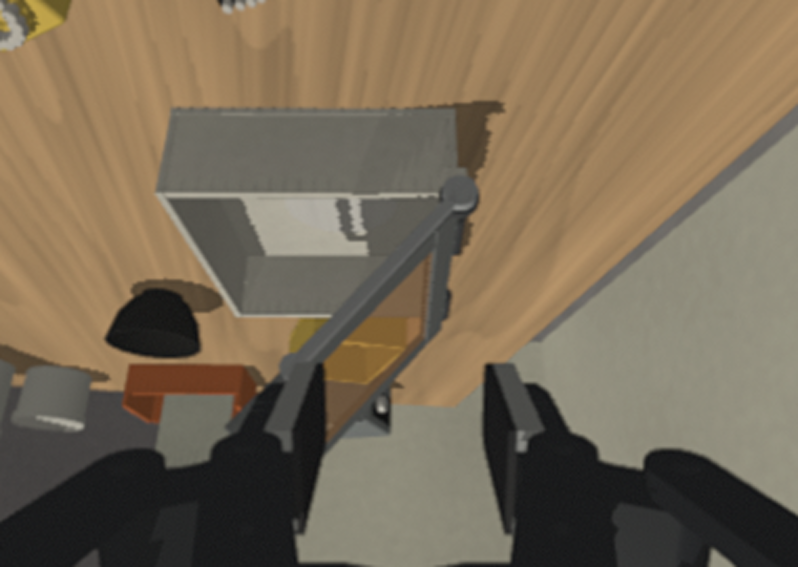

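```bash
python3 - <<'E'
from h import *
im=cv2.imread('pics/w2.png');c=cal('wrist');P=np.load('w2p.npy');c=(c[0],c[1],P)
def onp(uv,y):
    o,d=ray('wrist',uv,c);p=o+d*((y-(o-H)@BY)/(d@BY))[:,None]-H;return np.c_[p@BX,p[:,2]]
for y in(.122,.128):
    a=onp([(349,151.9),(269.3,233.6)],y);print('caps',y,np.arctan2(a[1,1]-a[0,1],a[0,0]-a[1,0]),np.arctan2(a[1,1],-a[1,0]),a)
p0=np.array([349,151.7]);p1=np.array([269,233.3]);t=(p1-p0)/np.linalg.norm(p1-p0);n=np.array([t[1],-t[0]]) # 
print(t,n)
for f in np.arange(.14,.9,.06):
    b=p0+f*(p1-p0);w=6
    s=np.arange(-8,9);pr=np.zeros((len(s),3))
    for e in np.arange(-3,4):
        q=b+t*e+s[:,None]*n
        pr+=cv2.remap(im.astype(np.float32),q[:,0:1].astype(np.float32),q[:,1:2].astype(np.float32),1).reshape(-1,3)
    pr/=7;print(round(f,2),' '.join(f'{int(x.mean())}' for x in pr))
E
```

```text
caps 0.122 0.8606342763967118 0.8562432257832444 [[ 0.0001 -0.0012]
 [-0.1044  0.1204]]
caps 0.128 0.8606342763967115 0.8691795189999504 [[-0.0005  0.0027]
 [-0.1033  0.1222]]
[-0.7001  0.7141] [0.7141 0.7001]
0.14 89 89 90 89 88 87 87 86 87 91 93 83 70 70 72 72 71
0.2 91 90 90 90 87 86 86 87 87 90 93 85 74 74 78 77 75
0.26 90 90 91 90 87 86 87 87 87 89 92 85 71 70 72 71 72
0.32 90 90 90 89 87 87 87 86 87 88 92 86 73 70 72 72 72
0.38 90 90 89 89 88 87 86 87 87 88 93 90 77 71 72 71 72
0.44 93 94 95 97 94 89 86 86 87 89 93 91 79 72 72 71 72
0.5 99 98 98 97 93 88 86 86 87 88 92 91 79 72 72 71 72
0.56 102 102 101 99 94 87 86 86 87 88 91 92 82 73 71 71 72
0.62 103 103 104 103 98 89 85 86 86 87 91 95 86 75 72 71 71
0.68 103 103 103 102 98 91 86 86 86 87 91 94 87 75 72 71 72
0.74 103 107 116 120 115 98 86 85 86 87 90 93 87 76 71 71 72
0.8 117 110 99 91 86 85 85 85 86 86 89 93 89 77 72 71 72
0.86 98 99 99 98 94 89 86 86 86 86 89 94 92 79 72 71 72
```

Side view: pivot at (349,152) and tip at (269,234) give a pointer angle of about 0.863, while the lid is at 0.845. I go back to the bar to add about 0.018.

```bash
python3 -c "
from lid import *
go([.569,-.056,.3665],Rt(BX))"
```

```text
row [-40.1  -12.82  27.13] [-0.001  0.881 -0.   ] |turn deg 50.44979028624176
```

Call:
{"name": "arm_command", "arguments": {
  "plan": [
    [[-40.1, -12.8, 27.1, 0, 0.881, 0], [-40.1, -12.8, 27.1, 0, 0.881, 0], [-40.1, -12.8, 27.1, 0, 0.881, 0], [-40.1, -12.8, 27.1, 0, 0.881, 0], [-40.1, -12.8, 27.1, 0, 0.881, 0], [-40.1, -12.8, 27.1, 0, 0.881, 0], [-40.1, -12.8, 27.1, 0, 0.881, 0], [-40.1, -12.8, 27.1, 0, 0.881, 0], [-40.1, -12.8, 27.1, 0, 0.881, 0], [-40.1, -12.8, 27.1, 0, 0.881, 0], [-40.1, -12.8, 27.1, 0, 0.881, 0], [-40.1, -12.8, 27.1, 0, 0.881, 0]]
  ]
}}

```text
t: 7.75
tool_pos: [0.5673, -0.0575, 0.5232]
tool_rot: [1.996, 2.423, 0.002]
contact_force: [0.3, -0.1, -0.1]
opening: 0.0381
grip_force: 0.0
```

```bash
python3 -c "
from lid import *
print(gp(),barat(.845));go([.5685,-.0556,.271],Rt(BX))"
```

```text
[ 0.5677 -0.0575  0.3685] [ 0.5658 -0.0552  0.271 ]
row [0.17 0.13 9.75] [ 0.003  0.001 -0.002] |turn deg 0.20630595011000913
```

Call:
{"name": "arm_command", "arguments": {
  "plan": [
    [[0.2, 0, 3.5, 0, 0, 0], [0.2, 0, 7, 0, 0, 0], [0.2, 0, 9.7, 0, 0, 0], [0.2, 0, 9.7, 0, 0, 0], [0.2, 0, 9.7, 0, 0, 0]]
  ]
}}

```text
t: 8.17
tool_pos: [0.5678, -0.0533, 0.4235]
tool_rot: [-1.995, -2.423, 0.001]
contact_force: [0.3, -0.2, 0.4]
opening: 0.0383
grip_force: 0.0
```

Call:
{"name": "arm_command", "arguments": {
  "plan": [
    [[0, 0, 0, 0, 0, 0], [0, 0, 0, 0, 0, 0], [0, 0, 0, 0, 0, 0], [0, 0, 0, 0, 0, 0], [0, 0, 0, 0, 0, 0]]
  ],
  "gripper": 1
}}

```text
t: 8.58
tool_pos: [0.5678, -0.0529, 0.4288]
tool_rot: [-1.994, -2.426, 0.007]
contact_force: [-15.2, -2.3, 10.4]
opening: 0.0103
grip_force: 39.2
```

Call:
{"name": "arm_command", "arguments": {
  "plan": [
    [[0, 0.25, -0.2, 0, 0, 0], [0, 0.5, -0.4, 0, 0, 0], [0, 0.5, -0.4, 0, 0, 0], [0, 0.5, -0.4, 0, 0, 0]]
  ]
}}

```text
t: 8.92
tool_pos: [0.5728, -0.0519, 0.4332]
tool_rot: [-1.994, -2.426, 0.007]
contact_force: [-14.3, -2.9, 10.0]
opening: 0.0106
grip_force: 39.4
```

```bash
python3 -c "
from lid import *
print(gp(),get_obs()['contact_force']);lid()"
```

```text
[ 0.5723 -0.0523  0.2785] [-14.2566  -2.8972  10.0282]
lid 0.8810064428057921 yawres 0.0004657702351176586 1661 offs 0.004187028988418447
```

Call:
{"name": "arm_command", "arguments": {
  "plan": [
    [[0, -0.2, 0.15, 0, 0, 0], [0, -0.4, 0.35, 0, 0, 0], [0, -0.4, 0.35, 0, 0, 0], [0, -0.4, 0.35, 0, 0, 0]]
  ]
}}

```text
t: 9.3
tool_pos: [0.5696, -0.0524, 0.4313]
tool_rot: [1.992, 2.424, 0.0]
contact_force: [-9.9, -0.7, 13.1]
opening: 0.0103
grip_force: 39.7
```

```bash
python3 -c "
from lid import *
print(gp(),get_obs()['contact_force']);lid()"
```

```text
[ 0.5701 -0.0528  0.2766] [-9.8603 -0.7018 13.1098]
lid 0.8686614068971134 yawres 0.00011034802340580752 1698 offs 0.004206596537579055
```

Good. I release and check.

Call:
{"name": "arm_command", "arguments": {
  "plan": [
    [[0, 0, 0, 0, 0, 0], [0, 0, 0, 0, 0, 0], [0, 0, 0, 0, 0, 0], [0, 0, 0, 0, 0, 0]]
  ],
  "gripper": 0.1
}}

```text
t: 9.68
tool_pos: [0.5701, -0.0521, 0.4252]
tool_rot: [1.994, 2.427, 0.002]
contact_force: [-0.3, 0.1, -0.3]
opening: 0.0382
grip_force: 0.0
```

Call:
{"name": "arm_command", "arguments": {
  "plan": [
    [[0, 0, -3, 0, 0, 0], [0, 0, -6, 0, 0, 0], [0, 0, -10, 0, 0, 0], [0, 0, -10, 0, 0, 0]]
  ]
}}

```text
t: 10.02
tool_pos: [0.5702, -0.0522, 0.5342]
tool_rot: [1.987, 2.418, 0.011]
contact_force: [0.8, 0.0, 2.8]
opening: 0.0379
grip_force: 0.0
```

```bash
python3 - <<'E'
from lid import *
lid('pics/s4.png')
# cast yaw from top image contour, refined with depth
T,D=get_image('top');np.save('top4.npy',D);c=cal('top')
v,u=np.mgrid[205:250,205:260];uv=np.c_[u.ravel(),v.ravel()];X=dep('top',uv,D,c)
g=(X[:,2]>.03)&(X[:,2]<.06)&(abs(X[:,0]-.5)<.05)&(abs(X[:,1]-.287)<.05);q=X[g]
r=cv2.minAreaRect(q[:,:2].astype(np.float32));print(r,len(q),'z',np.percentile(q[:,2],[5,50,95]))
tee=q[q[:,2]>.044];print('teeth centroid',tee.mean(0),len(tee))
im,D=get_image('scene');S=im;c=cal('scene')
v,u=np.mgrid[245:305,385:440];uv=np.c_[u.ravel(),v.ravel()];X=dep('scene',uv,D,c)
g=(X[:,2]>.03)&(X[:,2]<.06)&(abs(X[:,0]-.5)<.05)&(abs(X[:,1]-.287)<.05);q=X[g]
r=cv2.minAreaRect(q[:,:2].astype(np.float32));print(r,len(q),'z',np.percentile(q[:,2],[5,50,95]))
tee=q[q[:,2]>.044];print('teeth centroid',tee.mean(0),len(tee))
E
```

```text
lid 0.8703747622807424 yawres -0.0010255235268818112 1690 offs 0.004071083337643164
((0.5016864538192749, 0.2857329547405243), (0.06213271990418434, 0.05458696931600571), 3.720184564590454) 393 z [0.0351 0.0403 0.0522]
teeth centroid [0.5002 0.2847 0.0495] 95
((0.5011305212974548, 0.2887420356273651), (0.06390067934989929, 0.05379724130034447), 3.2080209255218506) 661 z [0.0336 0.0389 0.0504]
teeth centroid [0.4981 0.2902 0.0487] 145
```

```bash
cat >> h.py <<'E'
def Rl(yaw,lean=.62):
    x=np.array([np.cos(yaw),np.sin(yaw),0]);y=np.array([-np.sin(yaw),np.cos(yaw),0]);return Rt(y,-lean,y),x
E
python3 - <<'E'
from h import *
M,x=Rl(.06);g=np.array([.5014,.287,.028]);print(g-.13*M[:,2],gp());go(g-.13*M[:,2],M)
E
```

```text
[0.426  0.2825 0.1338] [ 0.5702 -0.0521  0.3703]
row [ 36.83 -16.57  26.53] [-0.443 -0.508 -1.386] |turn deg 88.32482627247875
```

Call:
{"name": "arm_command", "arguments": {
  "plan": [
    [[36.8, -16.6, 22, -0.443, -0.508, -1.386], [36.8, -16.6, 22, -0.443, -0.508, -1.386], [36.8, -16.6, 22, -0.443, -0.508, -1.386], [36.8, -16.6, 22, -0.443, -0.508, -1.386], [36.8, -16.6, 22, -0.443, -0.508, -1.386], [36.8, -16.6, 22, -0.443, -0.508, -1.386], [36.8, -16.6, 22, -0.443, -0.508, -1.386], [36.8, -16.6, 22, -0.443, -0.508, -1.386], [36.8, -16.6, 22, -0.443, -0.508, -1.386], [36.8, -16.6, 22, -0.443, -0.508, -1.386], [36.8, -16.6, 22, -0.443, -0.508, -1.386], [36.8, -16.6, 22, -0.443, -0.508, -1.386]]
  ],
  "gripper": -1
}}

```text
t: 11.17
tool_pos: [0.3304, 0.2791, 0.2974]
tool_rot: [-0.043, 2.545, 0.022]
contact_force: [-0.9, -1.2, -0.7]
opening: 0.0852
grip_force: 0.0
```

Call:
{"name": "arm_command", "arguments": {
  "plan": [
    [[0, 0, 0, 0, 0, 0]]
  ]
}}

```text
t: 11.25
tool_pos: [0.3328, 0.2774, 0.3002]
tool_rot: [-0.034, 2.542, 0.021]
contact_force: [0.4, -0.1, 0.4]
opening: 0.0856
grip_force: 0.0
```

```bash
python3 - <<'E'
from h import *
M,x=Rl(.06);g=np.array([.5014,.287,.028]);print(gp(),get_obs()['q'],get_obs()['opening']);go(g-.13*M[:,2],M)
E
```

```text
[0.42   0.2809 0.1725] [ 0.5963 -0.4678  2.2661 -0.4039  0.8593 -0.8112] 0.08563997192812468
row [ 2.   -0.07  3.54] [-0.011 -0.021 -0.029] |turn deg 2.1622283189699436
```

Call:
{"name": "arm_command", "arguments": {
  "plan": [
    [[2, 0, 3.5, -0.01, -0.02, -0.03], [2, 0, 3.5, -0.01, -0.02, -0.03], [2, 0, 3.5, -0.01, -0.02, -0.03], [2, 0, 3.5, -0.01, -0.02, -0.03]]
  ]
}}

```text
t: 11.58
tool_pos: [0.34, 0.2768, 0.2655]
tool_rot: [-0.061, 2.516, 0.025]
contact_force: [-0.2, 0.5, 1.1]
opening: 0.0852
grip_force: 0.0
```

```bash
python3 - <<'E'
from h import *
M,x=Rl(.06);g=np.array([.5014,.287,.028]);print(gp());go(g,M)
c=cal('wrist');im,D=get_image('wrist');v,u=np.mgrid[0:400,0:640];uv=np.c_[u.ravel(),v.ravel()];X=dep('wrist',uv,D,c)
ok=(D.ravel()>.05)&(X[:,2]>.03)&(X[:,2]<.06)&(abs(X[:,0]-.5)<.05)&(abs(X[:,1]-.287)<.042);q=X[ok]
print(cv2.minAreaRect(q[:,:2].astype(np.float32)),len(q));cv2.imwrite('pics/w3.png',im)
E
```

```text
[0.4304 0.2818 0.1401]
row [ 0.7   0.08 13.26] [-0.003  0.005 -0.011] |turn deg 0.7062662481304635
((0.4982281029224396, 0.28663983941078186), (0.06141649931669235, 0.05412740260362625), 2.944258451461792) 3376
```

View pics/w3.png

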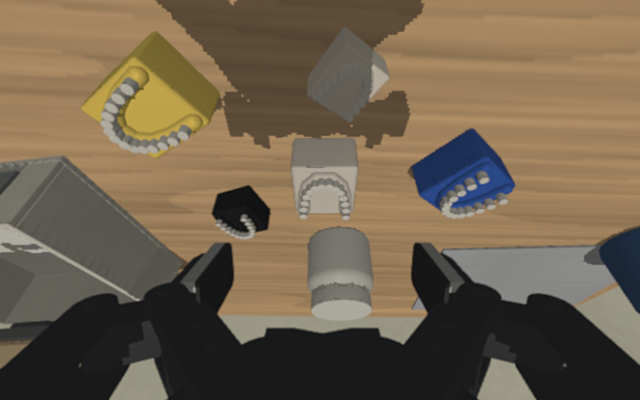

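The wrist view shows the large white cast at (325,178), centred between the fingers; the small one is at (348,75) and the jar beyond at (340,270). I approach along the tool axis.

Call:
{"name": "arm_command", "arguments": {
  "plan": [
    [[0.8, 0.1, 3, 0, 0, -0.01], [0.8, 0.1, 6, 0, 0, -0.01], [0.8, 0.1, 9, 0, 0, -0.01], [0.8, 0.1, 11, 0, 0, -0.01], [0.8, 0.1, 13.1, 0, 0, -0.01], [0.8, 0.1, 13.1, 0, 0, -0.01], [0.8, 0.1, 13.1, 0, 0, -0.01]]
  ]
}}

```text
t: 12.22
tool_pos: [0.4104, 0.2822, 0.1547]
tool_rot: [-0.075, 2.515, 0.021]
contact_force: [-0.4, -0.2, 0.5]
opening: 0.0855
grip_force: 0.0
```

```bash
python3 - <<'E'
from h import *
M,x=Rl(.06);print(gp(),get_obs()['contact_force']);go([.5,.2868,.027],M)
E
```

```text
[0.5008 0.2872 0.0293] [-0.4489 -0.2326  0.4501]
row [ 0.12 -0.08  0.14] [-0.003  0.006  0.   ] |turn deg 0.36808172425303215
```

Call:
{"name": "arm_command", "arguments": {
  "plan": [
    [[0.1, 0, 0.1, 0, 0, 0], [0.1, 0, 0.1, 0, 0, 0], [0.1, 0, 0.1, 0, 0, 0], [0.1, 0, 0.1, 0, 0, 0], [0.1, 0, 0.1, 0, 0, 0], [0.1, 0, 0.1, 0, 0, 0], [0.1, 0, 0.1, 0, 0, 0]]
  ],
  "gripper": 1,
  "force": 45
}}

```text
t: 12.8
tool_pos: [0.4092, 0.2828, 0.1543]
tool_rot: [-0.077, 2.512, 0.022]
contact_force: [-4.7, -2.7, 7.3]
opening: 0.0531
grip_force: 49.0
```

```bash
python3 - <<'E'
from h import *
M,x=Rl(.06);g=gp();print(g,get_obs()['contact_force']);go(g+[0,0,.05],M)
E
```

```text
[0.5    0.2881 0.0291] [-4.703  -2.6935  7.2848]
row [-3.06 -0.03 -4.05] [-0.001  0.008  0.002] |turn deg 0.47894434670054875
```

Call:
{"name": "arm_command", "arguments": {
  "plan": [
    [[-1.2, 0, -1.6, 0, 0, 0], [-2.4, 0, -3.2, 0, 0, 0], [-4.3, 0, -5.7, 0, 0, 0], [-6.1, 0, -8.1, 0, 0, 0], [-7.9, 0, -10.5, 0, 0, 0], [-9.8, 0, -13, 0, 0, 0], [-11, 0, -14.6, 0, 0, 0], [-12.2, 0, -16.2, 0, 0, 0], [-12.2, 0, -16.2, 0, 0, 0]]
  ]
}}

```text
t: 13.55
tool_pos: [0.4134, 0.2837, 0.3608]
tool_rot: [-0.077, 2.507, 0.027]
contact_force: [0.7, 0.4, -0.8]
opening: 0.0532
grip_force: 49.6
```

```bash
python3 - <<'E'
from h import *
M,x=Rl(YAW);G=H-.095*BX;G[2]=.043;print(gp(),get_obs()['opening'],G,G-.25*M[:,2]);go(G-.25*M[:,2],M)
E
```

```text
[0.5048 0.2895 0.2361] 0.05318060240289599 [ 0.638  -0.0409  0.043 ] [ 0.4955 -0.0691  0.2465]
row [  1.61 -36.91  -2.68] [-0.077  0.014 -0.109] |turn deg 7.691499213306225
```

Call:
{"name": "arm_command", "arguments": {
  "plan": [
    [[0.4, -3, -0.7, -0.02, 0, -0.03], [0.8, -6, -1.3, -0.04, 0, -0.05], [1.2, -9.5, -2, -0.06, 0.01, -0.08], [1.6, -13, -2.7, -0.077, 0.014, -0.109], [1.6, -17, -2.7, -0.077, 0.014, -0.109], [1.6, -21, -2.7, -0.077, 0.014, -0.109], [1.6, -25, -2.7, -0.077, 0.014, -0.109], [1.6, -29, -2.7, -0.077, 0.014, -0.109], [1.6, -33, -2.7, -0.077, 0.014, -0.109], [1.6, -35.5, -2.7, -0.077, 0.014, -0.109], [1.6, -36.9, -2.7, -0.077, 0.014, -0.109], [1.6, -36.9, -2.7, -0.077, 0.014, -0.109]]
  ]
}}

```text
t: 14.55
tool_pos: [0.4061, -0.0892, 0.3666]
tool_rot: [-0.24, 2.524, 0.072]
contact_force: [0.5, 0.5, -2.1]
opening: 0.0534
grip_force: 49.9
```

```bash
python3 - <<'E'
from lid import *
M,x=Rl(YAW);G=H-.095*BX;G[2]=.043;print(gp(),get_obs()['opening'],get_obs()['q']);go(G-.25*M[:,2],M);go(G,M)
im,D=get_image('scene');cv2.imwrite('pics/s5.png',im)
c=cal('wrist');im,D=get_image('wrist');v,u=np.mgrid[0:400,0:640];uv=np.c_[u.ravel(),v.ravel()];X=dep('wrist',uv,D,c)-gp()
l=np.c_[X@BX,X@BY,X[:,2]];ok=(D.ravel()>.03)&(abs(l)<.06).all(1)&(im.reshape(-1,3).min(1)>100);q=l[ok];print(len(q),np.percentile(q,[2,50,98],axis=0))
top=q[(q[:,2]>.004)&(q[:,2]<.016)];print(cv2.minAreaRect(top[:,:2].astype(np.float32)),len(top));cv2.imwrite('pics/w5.png',im)
k=np.polyfit(top[:,0],top[:,2],1);print('tilt',k)
T,D=get_image('top');np.save('top5.npy',D)
E
```

```text
[ 0.4929 -0.0729  0.2396] 0.053351712047272105 [-0.489  -0.6282  2.2543  0.4215  1.0582 -2.3722]
row [-0.47  0.24 -0.38] [-0.005 -0.013 -0.004] |turn deg 0.8112373597260636
row [-0.78  0.37 24.62] [-0.005 -0.013 -0.004] |turn deg 0.8112373597260636
1754 [[-0.0295 -0.0423  0.0074]
 [ 0.0069 -0.0026  0.0171]
 [ 0.0262  0.0241  0.0387]]
((0.0005904156714677811, -0.009091529995203018), (0.06751236319541931, 0.05342177674174309), 88.39614868164062) 862
tilt [-0.0977  0.0103]
```

View pics/s5.png

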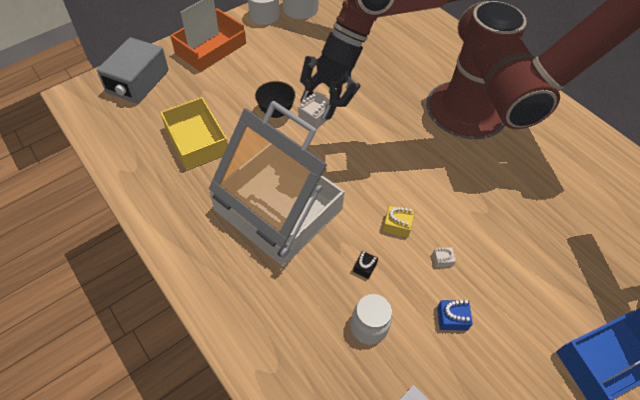

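The scene shows the cast held at about (314,107) in front of the raised lid, and the lid is still up. I check the tilt of the cast in the grip.

```bash
python3 - <<'E'
from h import *
rng=np.random.default_rng(0)
for n in('wrist','scene','top'):
    c=cal(n);im,D=get_image(n);h,w=D.shape;v,u=np.mgrid[0:h,0:w];uv=np.c_[u.ravel(),v.ravel()];X=dep(n,uv,D,c)-gp()
    l=np.c_[X@BX,X@BY,X[:,2]];I=im.reshape(-1,3).astype(int)
    ok=(D.ravel()>.03)&(abs(l[:,0])<.04)&(abs(l[:,1])<.024)&(l[:,2]>-.035)&(l[:,2]<.03)&(np.ptp(I,axis=1)<40)&(I.min(1)>90);q=l[ok]
    print(n,len(q),end=' ')
    for k in range(2):
        if len(q)<60:break
        best=None
        for _ in range(400):
            p=q[rng.choice(len(q),3,False)];nn=np.cross(p[1]-p[0],p[2]-p[0]);s=np.linalg.norm(nn)
            if s<1e-5:continue
            i=abs((q-p[0])@(nn/s))<.0015
            if best is None or i.sum()>best.sum():best=i
        m=q[best].mean(0);nn=np.linalg.svd(q[best]-m)[2][2];nn*=np.sign(nn[2]);print('| n',nn,'c',m,best.sum(),end=' ');q=q[~best]
    print()
E
```

```text
wrist 12828 | n [-0.9995  0.0015  0.0318] c [-0.0315 -0.0002 -0.0054] 7847 | n [ 0.0139 -0.0001  0.9999] c [-0.0099 -0.0014  0.0201] 1767 
scene 596 | n [0.0276 0.0165 0.9995] c [ 0.0093 -0.0004  0.0078] 155 | n [ 1.     -0.0054  0.0066] c [ 0.0298  0.0018 -0.0077] 138 
top 440 | n [ 0.0057 -0.0135  0.9999] c [ 0.0079 -0.0016  0.0099] 149 | n [ 0.3303 -0.0128  0.9438] c [ 0.0025 -0.0017  0.0146] 75
```

Call:
{"name": "arm_command", "arguments": {
  "plan": [
    [[-0.3, 0.2, 0.5, -0.005, -0.013, -0.004], [-0.5, 0.3, 1.5, -0.005, -0.013, -0.004], [-0.8, 0.4, 3, -0.005, -0.013, -0.004], [-0.8, 0.4, 4.7, -0.005, -0.013, -0.004], [-0.8, 0.4, 6.4, -0.005, -0.013, -0.004], [-0.8, 0.4, 8.1, -0.005, -0.013, -0.004], [-0.8, 0.4, 9.8, -0.005, -0.013, -0.004], [-0.8, 0.4, 11.5, -0.005, -0.013, -0.004], [-0.8, 0.4, 13, -0.005, -0.013, -0.004], [-0.8, 0.4, 14, -0.005, -0.013, -0.004], [-0.8, 0.4, 14.5, -0.005, -0.013, -0.004], [-0.8, 0.4, 14.5, -0.005, -0.013, -0.004]]
  ]
}}

```text
t: 15.85
tool_pos: [0.4942, -0.065, 0.2532]
tool_rot: [-0.254, 2.509, 0.082]
contact_force: [0.6, 0.6, -2.7]
opening: 0.0537
grip_force: 49.8
```

```bash
python3 - <<'E'
from lid import *
M,x=Rl(YAW);G=H-.095*BX;G[2]=.045;print(gp(),get_obs()['opening'],get_obs()['contact_force'],get_obs()['q']);go(G,M)
lid()
# plate centre through the wrist camera
c=cal('wrist');im,D=get_image('wrist');v,u=np.mgrid[0:400,0:640];uv=np.c_[u.ravel(),v.ravel()];X=dep('wrist',uv,D,c)
L=X-H;l=np.c_[L@BX,L@BY,X[:,2]]
ok=(D.ravel()>.03)&(abs(l[:,0]+.095)<.09)&(abs(l[:,1])<.1);
print(np.histogram(l[ok,2],bins=np.arange(-.004,.06,.004)))
p=l[ok&(abs(l[:,2]-.012)<.003)];print('plate',len(p),p.min(0),p.max(0))
if len(p)>50:print(cv2.minEnclosingCircle(p[:,:2].astype(np.float32)))
E
```

```text
[ 0.5825 -0.0469  0.1275] 0.05367295796226309 [ 0.6076  0.5627 -2.7284] [-0.3458 -0.2309  2.1789  0.4877  0.7048 -2.4152]
row [ 0.26 -0.47  9.94] [0.004 0.002 0.006] |turn deg 0.42358449944151294
lid 0.868014772736766 yawres 0.0001572506528850808 1707 offs 0.0043731267623559585
(array([    0,     0, 18466,  3141,  2984,   151,   153,   161,   147,
         113,    72,    64,    54,    45,    35]), array([-0.004,  0.   ,  0.004,  0.008,  0.012,  0.016,  0.02 ,  0.024,
        0.028,  0.032,  0.036,  0.04 ,  0.044,  0.048,  0.052,  0.056]))
plate 5954 [-0.1467 -0.0998  0.009 ] [-0.0054  0.0997  0.015 ]
((-0.04126271605491638, 8.873545084497891e-06), 0.10554439574480057)
```

Call:
{"name": "arm_command", "arguments": {
  "plan": [
    [[0.1, -0.2, 1.5, 0, 0, 0], [0.2, -0.4, 3, 0, 0, 0], [0.2, -0.4, 4.5, 0, 0, 0], [0.2, -0.4, 6, 0, 0, 0], [0.2, -0.4, 7.3, 0, 0, 0], [0.2, -0.4, 8.4, 0, 0, 0], [0.2, -0.4, 9.3, 0, 0, 0], [0.2, -0.4, 9.7, 0, 0, 0], [0.2, -0.4, 9.7, 0, 0, 0], [0.2, -0.4, 9.7, 0, 0, 0]]
  ]
}}

```text
t: 16.78
tool_pos: [0.549, -0.0591, 0.1754]
tool_rot: [-0.253, 2.506, 0.079]
contact_force: [-0.4, -1.0, -3.3]
opening: 0.0534
grip_force: 49.8
```

```bash
python3 - <<'E'
from lid import *
M,x=Rl(YAW);G=H-.095*BX;G[2]=.041;o=get_obs();print(gp(),o['opening'],o['contact_force']);go(G,M)
lid()
c=cal('wrist');im,D=get_image('wrist');cv2.imwrite('pics/w6.png',im);v,u=np.mgrid[0:400,0:640];uv=np.c_[u.ravel(),v.ravel()];X=dep('wrist',uv,D,c)
L=X-H;l=np.c_[L@BX,L@BY,X[:,2]]
ok=(D.ravel()>.03)&(abs(l[:,0]+.095)<.06)&(abs(l[:,1])<.07)
for lo,hi in((.003,.008),(.0095,.0145)):
    p=l[ok&(l[:,2]>lo)&(l[:,2]<hi)];print(lo,len(p),p.mean(0) if len(p) else'',np.percentile(p[:,:2],[1,99],axis=0) if len(p) else '')
    if lo>.009 and len(p)>50:print(cv2.minEnclosingCircle(p[:,:2].astype(np.float32)))
g=gp()-H;print('grasp in box',g@BX,g@BY)
E
```

```text
[ 0.6378 -0.0413  0.05  ] 0.053404343485797194 [-0.4371 -1.0137 -3.294 ]
row [0.42 0.06 0.75] [0.002 0.005 0.005] |turn deg 0.4312453865382828
lid 0.8688144451668627 yawres 0.0005340289428311146 1722 offs 0.004262155466554882
0.003 21020 [-0.1261 -0.0008  0.0061] [[-0.1548 -0.0693]
 [-0.0423  0.0692]]
0.0095 10280 [-0.1226  0.0019  0.012 ] [[-0.1455 -0.0465]
 [-0.0783  0.0482]]
((-0.09658332914113998, 0.0007572200847789645), 0.050418492406606674)
grasp in box -0.09525374335906651 -0.0005085126358855436
```

Call:
{"name": "arm_command", "arguments": {
  "plan": [
    [[0.15, 0.05, 0.2, 0, 0, 0], [0.25, 0.1, 0.4, 0, 0, 0], [0.35, 0.1, 0.55, 0, 0, 0], [0.4, 0.1, 0.65, 0, 0, 0], [0.4, 0.1, 0.65, 0, 0, 0], [0.4, 0.1, 0.65, 0, 0, 0]]
  ]
}}

```text
t: 17.38
tool_pos: [0.5492, -0.058, 0.167]
tool_rot: [-0.253, 2.507, 0.079]
contact_force: [0.4, 0.5, -2.9]
opening: 0.0531
grip_force: 50.1
```

```bash
python3 - <<'E'
from lid import *
M,x=Rl(YAW);G=H-.095*BX;G[2]=.041;o=get_obs();print(gp(),o['opening'],o['contact_force']);go(G,M)
E
```

```text
[ 0.6378 -0.0402  0.0415] 0.05308120327854873 [ 0.4473  0.453  -2.9098]
row [-0.04 -0.05  0.04] [0.002 0.004 0.005] |turn deg 0.3896724910746015
```

Still no contact. I lower in 1 mm steps.

Call:
{"name": "arm_command", "arguments": {
  "plan": [
    [[0.06, 0, 0.08, 0, 0, 0], [0.06, 0, 0.08, 0, 0, 0], [0.06, 0, 0.08, 0, 0, 0]]
  ]
}}

```text
t: 17.63
tool_pos: [0.5495, -0.058, 0.1667]
tool_rot: [-0.253, 2.506, 0.079]
contact_force: [-2.8, 0.9, 1.8]
opening: 0.0532
grip_force: 50.4
```

Call:
{"name": "arm_command", "arguments": {
  "plan": [
    [[0.06, 0, 0.08, 0, 0, 0], [0.06, 0, 0.08, 0, 0, 0], [0.06, 0, 0.08, 0, 0, 0]]
  ]
}}

```text
t: 17.88
tool_pos: [0.5498, -0.0581, 0.1665]
tool_rot: [-0.253, 2.504, 0.079]
contact_force: [-6.2, -0.5, 7.0]
opening: 0.0531
grip_force: 51.3
```

In contact with the plate at about 7 N. I open and check before retreating.

Call:
{"name": "arm_command", "arguments": {
  "plan": [
    [[0, 0, 0, 0, 0, 0], [0, 0, 0, 0, 0, 0], [0, 0, 0, 0, 0, 0], [0, 0, 0, 0, 0, 0], [0, 0, 0, 0, 0, 0]]
  ],
  "gripper": -0.8
}}

```text
t: 18.3
tool_pos: [0.5492, -0.058, 0.165]
tool_rot: [-0.252, 2.507, 0.079]
contact_force: [0.0, 0.5, 0.5]
opening: 0.0772
grip_force: 0.0
```

Call:
{"name": "arm_command", "arguments": {
  "plan": [
    [[0, 0, -0.7, 0, 0, 0], [0, 0, -1.7, 0, 0, 0], [0, 0, -3.2, 0, 0, 0], [0, 0, -5, 0, 0, 0], [0, 0, -7, 0, 0, 0], [0, 0, -9, 0, 0, 0], [0, 0, -11.5, 0, 0, 0], [0, 0, -14, 0, 0, 0], [0, 0, -17, 0, 0, 0], [0, 0, -20, 0, 0, 0], [0, 0, -23, 0, 0, 0], [0, 0, -25, 0, 0, 0]]
  ]
}}

```text
t: 19.3
tool_pos: [0.4048, -0.0869, 0.3708]
tool_rot: [-0.253, 2.504, 0.076]
contact_force: [0.2, 0.1, 1.0]
opening: 0.0767
grip_force: 0.0
```

```bash
python3 - <<'E'
from lid import *
o=get_obs();print(gp(),o['opening'],o['contact_force'],o['t']);lid();lid()
rng=np.random.default_rng(0)
c=cal('wrist');im,D=get_image('wrist');v,u=np.mgrid[0:400,0:640];uv=np.c_[u.ravel(),v.ravel()];X=dep('wrist',uv,D,c)-H
l=np.c_[X@BX,X@BY,X[:,2]+.08];q=l[(D.ravel()>.03)&(abs(l[:,0]+.095)<.05)&(abs(l[:,1])<.05)&(l[:,2]>.018)&(l[:,2]<.075)]
print(len(q),q.min(0),q.max(0));t=q[(q[:,2]>.042)];r=cv2.minAreaRect(t[:,:2].astype(np.float32));print(r,np.percentile(t[:,2],[5,50,99]))
for k in range(2):
    best=None
    for _ in range(400):
        p=q[rng.choice(len(q),3,False)];nn=np.cross(p[1]-p[0],p[2]-p[0]);s=np.linalg.norm(nn)
        if s<1e-6:continue
        i=abs((q-p[0])@(nn/s))<.0015
        if best is None or i.sum()>best.sum():best=i
    m=q[best].mean(0);nn=np.linalg.svd(q[best]-m)[2][2];print('n',nn,'c',m,best.sum());q=q[~best]
E
```

```text
[ 0.4938 -0.0694  0.2455] 0.07674274749632504 [0.1563 0.1033 0.9505] 19.3
lid 0.8690492111776632 yawres 9.573799281083996e-06 1688 offs 0.004157201486772403
lid 0.869434084588837 yawres -0.0006744553306968648 1713 offs 0.004154407946594475
2215 [-0.1273 -0.027   0.0181] [-0.0635  0.0272  0.0631]
((-0.09526470303535461, 0.00014506280422210693), (0.06352947652339935, 0.053941525518894196), 0.26559677720069885) [0.0454 0.0503 0.0627]
n [-0.0105 -0.0004  0.9999] c [-0.1     0.0003  0.0497] 788
n [ 1.      0.0072 -0.0055] c [-0.1257  0.      0.0332] 700
```

```bash
python3 -c "
from station import *
print(finish_job())"
```

```text
the job is handed in; nothing more can be done
None
```

The job is handed in at about 19 s with no verdict returned: the lid is set at about 0.869 rad against a pointer I measured at about 0.86 (readings ran from 0.85 to 0.88), and the cast stands upright within about 2 mm of the plate's centre; I did not re-measure the pointer, bowl, jar or tray at the end.

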